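# Hang the flanged pot in the ring and wind the lab jack up to it

### The arm

A 6-joint arm with a two-finger parallel gripper is mounted at the origin on the work surface. World frame = base frame: x ahead of the robot, y to its left, z up, the work surface at z = 0. Lengths are in mm, angles in rad, forces in N, time in s.
With the tool pointing down it reaches from about 400 to 925 mm from the base axis. Payload 12.5 kg.
Tool frame: the origin (TCP) lies on the centre line of the jaws, within the pads' length; the fingertips stand 19 mm ahead of it and the grasp point (between the pads) is the TCP; z points along the fingers, y is the line along which they close (so a half turn about z gives the same grasp; the last joint's range is limited). The gripper opens to 95 mm and grips with 3 to 60 N. Pads are 20 mm wide; open, the fingers measure 119 mm over their backs; the gripper's body (75 mm by 180 mm) begins 59 mm behind the grasp point.
Start: joints at [-1.416, 0.491, 1.559, -0, 1.092, -0.106], TCP at [161.181, -603.875, 233.661] pointing down, gripper open.
Joint ranges: [-3.1, 3.1], [-0.84, 2.19], [0.05, 2.79], [-1.13, 4.28], [0.06, 2.93], [-2.69, 2.69]. Speed limits (rad/s): [2.22, 2.22, 2.79, 3.14, 3.14, 3.14].

### API

Orientations are given as [roll, pitch, yaw] about the fixed x, y, z axes, in that order (R = Rz(yaw) Ry(pitch) Rx(roll)).
In Python, from cell import state, read_camera, job_done gives the robot as it stands.
- The arm moves only by the tool arm_command, never from a script. Its argument "deltas" is a list of rows, each an object of numbers: "dx", "dy", "dz": the shift along the world's x, y, z in m; "yaw": the turn about the world's z in degrees. In form: [{"dx": .., "dy": .., "dz": .., "yaw": ..}, ...]. A call has 1 to 20 rows; each row shifts and turns the commanded pose from where the row before left it; what a row does not reach is not made up. A row lasts 1/10 s, in which the tool goes at most 50 mm and 8.59 degrees, less where a joint would pass 70% of its speed; a pose out of reach is approached as far as the arm can. A call with a gripper value outside its range is refused whole. "gripper" is the finger opening in m, from 0 to 0.0951, set as the call begins (left out, the last holds). The fingers move at their own pace and stop on an object; the grip force is fixed at half the most. Time passes only in rows, so rows that do not move let the fingers close. It gives the time, the measured TCP pose, the force, the opening and the grip force at its end, in the units of the state.
- state(): the state, without advancing time (a new reading comes with each control period).
- read_camera(name): name is "side" or "top"; returns a dict with "color" (400x640x3 uint8, red, green, blue), "range_z" (400x640 float32, mm along the optical axis (not along the pixel's ray), 0 where there is no reading), "fx", "fy", "cx", "cy" (pixels), "extrinsics" (4x4, takes a point from camera to world coordinates). Camera axes: x right, y up, looking along -z (the intrinsics and any distortion apply to the point x, -y, -z); pixel columns grow to the right and rows downward; lengths in mm; the calibration is good to about 2 mm. A picture is of the moment at which its call begins.
- job_done(): hands the job in; it is judged then, once.
The state is a dict: "t": time; "joints": joint angles; "qvel": joint speeds; "tau": joint torques, N m; "eef_pos": TCP position; "tcp_rot": TCP orientation; "ft_force": force on the tool from outside, world axes, zero at the start; "moment": the same for the moment, N m; "opening": opening from 0.0 (shut) to 1.0 (fully open); "grip_force": force on a finger pad.
Only numpy, scipy, OpenCV 4.12 (cv2) and the standard library are available. Lean on these libraries where they do the work, as an engineer would, in place of code of your own. Each camera call takes 0.05 s, during which the arm holds its last target. There are 200 camera calls.

### The job

Pick the flanged steel pot off the bench, lower it through the support ring from above until its flange rests on the ring, and let go of it. Then wind the lab jack up by the white knob of its crank until the platform just touches the underside of the pot, without lifting the pot's flange clear of the ring. Leave all other things on the bench where they are.

Things in the scene. Friction and masses are not known exactly. Their poses are not given: they have to be found in the camera images.
- pot_center (a point): Loose flanged steel pot, upright on the bench, 116 mm tall, 0.5 to 0.8 kg. From the bottom: round body 56 mm in diameter, 60 mm tall; flange 84 mm in diameter, 6 mm thick; plain round neck 30 mm in diameter, 50 mm tall, to be gripped. This point is on its axis half-way up: 58 mm above the underside, 2 mm below the flange's underside, 33 mm below the middle of the neck. z up.
- ring_top (a point): Fixed level steel ring above the jack: inner diameter 66 mm, outer 86 mm, 8 mm thick. This point is its centre in the plane of its upper face, on which the pot's flange is to rest (the pot's centre then 2 mm below this point). z up. A rod 13 mm thick, its top 340 mm above the bench, stands at x 125, y 50 mm in this frame; an arm and a 30 mm clamp join it to the ring.
- platform_top (a point): The lab jack's level platform under the ring, 118 x 110 mm, 7 mm thick; this point is the centre of its upper face. z up; its -x points to the crank. It rises 14 mm per whole turn of the crank (2.23 mm per rad), only goes up and down, and stays where it is left.
- shaft (a point): Fixed point of the jack: where the axis of the crank shaft meets the plane in which the knob's centre goes round, 70 mm above the bench and 135 mm from the jack's middle. Its x axis runs along the shaft towards the jack, z up. On the jack's side: the crank arm 23 to 31 mm from this point (hub 20 mm in diameter), bare shaft, then the jack's bracket, 40 mm wide, 82 mm tall, from 55 mm on.
- knob_center (a point): Centre of the crank's white knob: a level cylinder 20 mm in diameter, 46 mm long, parallel to the shaft, outer end free. It circles the shaft at a radius of 28 mm in an upright plane and spins freely on its pin, so it can stay gripped from above while it goes round. This frame spins with it; its x stays along the shaft. Turning takes about 5 N at the knob.
- jack_crank (a joint): Crank angle in rad, 0 with the knob straight above the shaft, range 0 to 20.5, starting between 0 and 6.2. It grows clockwise as seen when facing the crank with the jack behind it; growing raises the platform (85 mm above the bench at 0). At angle a the knob is 28*cos(a) mm above shaft and 28*sin(a) mm from it along that frame's -y.
- bottle_a_center (a point): Glass bottle with a blue screw cap, 58 mm in diameter, 115 mm tall. A bystander: do not move it. This point is its centre, 57 mm above the bench.
- bottle_b_center (a point): Glass bottle with a blue screw cap, 54 mm in diameter, 105 mm tall. A bystander: do not move it. This point is its centre, 52 mm above the bench.
- bottle_c_center (a point): Glass bottle with a blue screw cap, 54 mm in diameter, 105 mm tall. A bystander: do not move it. This point is its centre, 52 mm above the bench.
- beaker_center (a point): Plain open steel beaker, 72 mm in diameter, 85 mm tall. A bystander: do not move it. This point is its centre, 42 mm above the bench.
- canister_center (a point): Plain steel canister with a lid and small knob, 70 mm in diameter, 117 mm tall. A bystander: do not move it. This point is its centre, 58 mm above the bench.
- cylinder_center (a point): Tall glass measuring cylinder on a white foot 72 mm in diameter, tube 32 mm (rim 38 mm) in diameter, 230 mm tall. A bystander: do not move it. This point is its centre, 115 mm above the bench.
Things that resemble listed ones, but are neither listed nor needed, are in the scene too. What is shaped like the part that bears platform_top but blue or orange is not meant. What is shaped like the part that bears pot_center but black or green is not meant.

How it is judged (in metres and radians):
On the way, in this order (a step that is already met when the one before it is completed fails the run):
1. the pot hangs in the ring by its flange, released, the platform not touching it yet (horizontal distance between pot_center and ring_top below 0.01 m and angle between pot_center's own z axis and vertical below 0.08 rad and z of pot_center in the frame of ring_top between -0.005 and 0.001 m and contact force between pot and the fingers below 0.1 N and contact force between pot and jack_platform below 0.05 N), for 0.2 s.
2. the platform touches the underside of the hanging pot (horizontal distance between pot_center and ring_top below 0.01 m and angle between pot_center's own z axis and vertical below 0.08 rad and z of pot_center in the frame of ring_top between -0.005 and 0.001 m and contact force between pot and the fingers below 0.1 N and contact force between pot and jack_platform above 0.15 N), for 0.2 s.
At the end, for the whole second after the job is handed in: The pot hangs upright in the ring (axis within 10 mm of the ring's centre, tilt under 0.08 rad), its flange on the ring or at most 3 mm above it, the platform touches the pot from below (contact force over 0.15 N), and pot and crank are released and at rest (all of step 2 and linear speed of pot below 0.02 m/s and velocity of joint jack_crank between -0.1 and 0.1 rad/s).
It fails at once if a bystander is moved more than 30 mm (distance of any of bottle_a_center, bottle_b_center, bottle_c_center, beaker_center, canister_center, cylinder_center from where it was at the start of the episode above 0.03 m).
It fails at once if the pot is dropped into the ring from more than 10 mm above its seat (horizontal distance between pot_center and ring_top below 0.03 m and contact force between pot and the fingers below 0.1 N and z of pot_center in the frame of ring_top above 0.008 m).
It fails at once if the platform lifts the pot's flange more than 6 mm off the ring (contact force between pot and jack_platform above 0.15 N and z of pot_center in the frame of ring_top above 0.004 m).
It also fails if it takes over 72 s, if anything falls off the work surface, if the arm or the gripper's body presses on something with over 40 N, if the wrist force passes 120 N, or if a joint passes its speed limit or range.

## Working session

There is one attempt and no reset: what is moved stays moved. The work goes in short steps, Python scripts to look and compute and a tool call to move; the robot and the scene stay as the last step left them, time stands still between calls to the robot, and variables do not carry over. Pictures are saved under pics/ and viewed, at most 10 in all, crops included, and the job is handed in when it is done.

Besides the shell and the picture viewer there is one more tool, called in YAML: its name, and indented under it one key for each argument. arm_command: Moves the arm, as the interface text tells. Its arguments: {"type":"object","properties":{"deltas":{"type":"array"},"gripper":{"type":"number"}},"required":["deltas"]}

```bash
mkdir -p pics; cat > h.py <<'E'
import numpy as np, cv2
from cell import state, read_camera, job_done
def cam(n):
    c=read_camera(n); return c
def pts(c):
    h,w=c["range_z"].shape; u,v=np.meshgrid(np.arange(w),np.arange(h)); z=c["range_z"]
    P=np.stack([(u-c["cx"])/c["fx"]*z,-(v-c["cy"])/c["fy"]*z,-z,np.ones_like(z)],-1)
    W=P@np.array(c["extrinsics"]).T; W=W[...,:3]; W[z==0]=np.nan; return W
E
python3 - <<'E'
from h import *
for n in("side","top"):
    c=cam(n); cv2.imwrite(f"pics/{n}0.png",c["color"][...,::-1]); np.savez(f"{n}0.npz",**c)
    print(n,c["fx"],c["fy"],c["cx"],c["cy"],np.round(c["extrinsics"],3).tolist(),(c["range_z"]>0).mean(),[k for k in c])
print(state())
E
```

```text
side 448.98694616887485 448.98694616887485 323.942249507966 203.364815857134 [[-0.736, 0.482, -0.476, -49.991], [-0.678, -0.52, 0.521, 663.997], [0.003, 0.706, 0.709, 991.037], [0.0, 0.0, 0.0, 1.0]] 0.99583984375 ['color', 'range_z', 'fx', 'fy', 'cx', 'cy', 'extrinsics']
top 371.0445953658405 371.0445953658405 316.4430521128689 197.91884004942537 [[0.008, 0.996, -0.084, 435.117], [-1.0, 0.006, -0.028, -0.306], [-0.027, 0.084, 0.996, 1069.834], [0.0, 0.0, 0.0, 1.0]] 0.99607421875 ['color', 'range_z', 'fx', 'fy', 'cx', 'cy', 'extrinsics']
{'t': 0.1, 'joints': array([-1.41563121e+00,  4.91484919e-01,  1.55939439e+00, -8.01769590e-06,
        1.09169810e+00, -1.05583818e-01]), 'qvel': array([ 0.0015102 , -0.00235304,  0.00043627,  0.00070997,  0.00038868,
       -0.00036329]), 'tau': array([ 3.53260002e-03, -6.13623047e+01, -2.58605736e+01,  6.93419692e-02,
        4.70250857e-02, -4.82993391e-05]), 'eef_pos': array([ 161.12669885, -603.66748717,  233.12707027]), 'tcp_rot': array([-3.14061263e+00, -9.67095889e-05,  2.60752587e-01]), 'ft_force': array([ 0.70020345, -0.35661941, -0.11293712]), 'moment': array([-0.00034276, -0.00408199, -0.03144201]), 'grip_force': 0.0, 'opening': 0.9996377628170903}
```

View pics/side0.png

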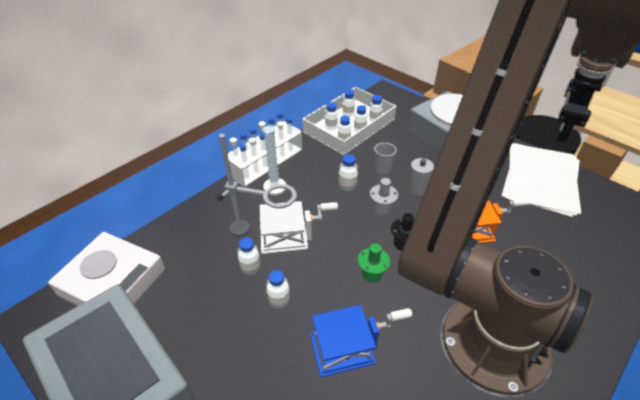

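View pics/top0.png

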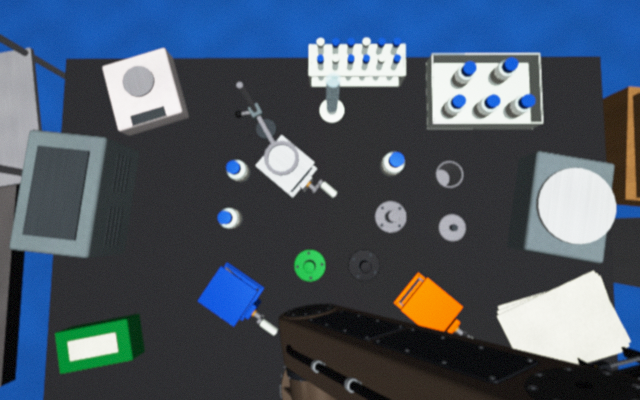

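The side and top views show the steel pot at side (384,190) / top (390,217), the ring at side (280,195) / top (282,157), and the white knob at side (330,206) / top (326,188). The bottles are at top (237,170), (229,217) and (395,162), and the measuring cylinder is at (332,105).

```bash
cat > m.py <<'E'
from h import *
for n,boxes in (("top",dict(pot=(370,198,410,236),jack=(235,110,345,205),rod=(228,75,275,135))),("side",dict(pot=(365,172,402,208),jack=(250,172,345,255)))):
    c=dict(np.load(n+"0.npz")); W=pts(c); np.save(n+"W.npy",W); col=c["color"]
    big=[]
    for k,(a,b,x,y) in boxes.items():
        w=W[b:y,a:x]; big.append(cv2.resize(col[b:y,a:x,::-1],None,fx=4,fy=4,interpolation=cv2.INTER_CUBIC))
        z=w[...,2]
        h,e=np.histogram(z[~np.isnan(z)],bins=np.arange(-10,360,5)); print(n,k,[(int(e[i]),int(h[i])) for i in range(len(h)) if h[i]>5])
        if k=="pot":
            for lo,hi in((58,75),(108,125)):
                m=((z>lo)&(z<hi)).astype(np.uint8); p=w[m>0]
                if len(p)>5:
                    (cx,cy),r=cv2.minEnclosingCircle(p[:,:2].astype(np.float32)); print(lo,hi,len(p),p.mean(0),cx,cy,r)
    i=1 
    cv2.imwrite(f"pics/{n}_jack.png",big[1])
E
python3 m.py
```

```text
top pot [(-10, 9), (-5, 490), (0, 251), (60, 280), (65, 335), (70, 11), (80, 7), (110, 45), (115, 62)]
58 75 628 [ 471.94981463 -169.93870838   65.34896412] 472.5508117675781 -171.4219512939453 41.91565704345703
108 125 110 [ 472.33916199 -170.92475598  115.28141136] 472.6052551269531 -171.5876007080078 14.879619598388672
top jack [(-10, 68), (-5, 4089), (0, 2917), (5, 299), (10, 242), (15, 62), (20, 45), (25, 15), (30, 18), (35, 12), (40, 21), (45, 12), (50, 15), (55, 11), (60, 18), (65, 19), (70, 82), (75, 97), (80, 328), (85, 1102), (90, 124), (95, 51), (100, 22), (105, 26), (160, 21), (165, 364), (170, 249), (175, 37), (180, 29)]
top rod [(-10, 16), (-5, 1119), (0, 1001), (5, 123), (10, 74), (165, 84), (170, 77), (175, 49), (180, 51), (190, 6), (225, 7), (235, 6), (260, 7), (270, 6), (275, 6), (280, 6), (290, 7), (295, 6), (305, 6), (310, 8), (320, 7), (325, 6), (330, 7), (335, 25), (340, 9)]
side pot [(-10, 102), (-5, 532), (0, 94), (5, 8), (20, 7), (25, 11), (30, 19), (35, 18), (40, 11), (55, 13), (60, 227), (65, 110), (70, 15), (75, 9), (80, 14), (85, 12), (90, 14), (95, 13), (100, 12), (105, 17), (110, 46), (115, 12)]
58 75 363 [ 466.83514041 -160.56107047   64.23380667] 471.8458251953125 -167.2116241455078 43.45975875854492
108 125 69 [ 471.59249462 -165.96838832  112.86433402] 471.80731201171875 -168.84738159179688 17.900033950805664
side jack [(-10, 377), (-5, 3404), (0, 931), (5, 387), (10, 126), (15, 118), (20, 52), (25, 51), (30, 58), (35, 50), (40, 43), (45, 46), (50, 56), (55, 42), (60, 31), (65, 66), (70, 122), (75, 96), (80, 618), (85, 633), (90, 64), (95, 21), (100, 14), (155, 8), (160, 91), (165, 297), (170, 37)]
```

View pics/top_jack.png

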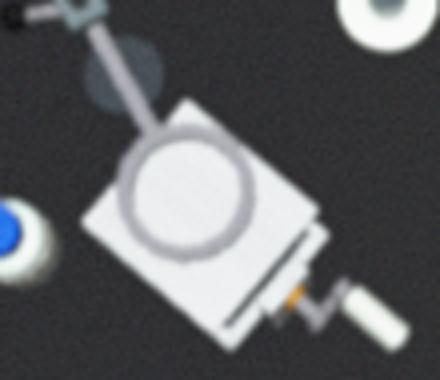

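View pics/side_jack.png

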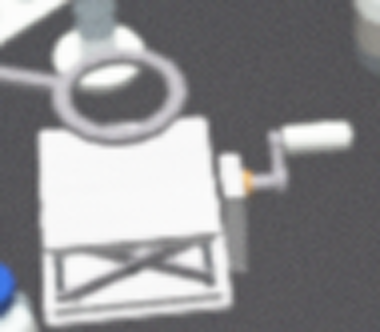

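The crops show the ring sitting above the white platform, with the crank arm and white knob at top-image pixels of about (329,189). The pot is measured at about (472,-170), with its flange top at 66 mm and its top at 116 mm, which matches the given sizes.

```bash
python3 - <<'E'
from h import *
from scipy.optimize import least_squares
for n,(a,b,x,y),kb in (("top",(262,137,302,178),(318,178,342,202)),("side",(258,180,300,211),(317,200,342,213))):
    W=np.load(n+"W.npy"); c=dict(np.load(n+"0.npz"))
    w=W[b:y,a:x].reshape(-1,3); p=w[(w[:,2]>156)&(w[:,2]<176)]
    r=least_squares(lambda q:np.hypot(p[:,0]-q[0],p[:,1]-q[1])-38,[p[:,0].mean(),p[:,1].mean()],loss="soft_l1")
    d=np.hypot(p[:,0]-r.x[0],p[:,1]-r.x[1]); print(n,"ring",r.x,np.percentile(d,[3,50,97]),"z",np.percentile(p[:,2],[5,50,95]))
    a,b,x,y=kb; w=W[b:y,a:x].reshape(-1,3); cc=c["color"][b:y,a:x].reshape(-1,3).astype(int)
    m=(cc.min(1)>150)&(w[:,2]>30); p=w[m]; mu=p.mean(0); u,s,v=np.linalg.svd(p-mu); t=(p-mu)@v[0]
    print("knob",len(p),mu,v[0],np.ptp(t),"zmax",np.percentile(p[:,2],[5,50,95]), "ends",mu+v[0]*t.min(),mu+v[0]*t.max())
    a,b,x,y=(250,132,320,200) if n=="top" else (255,195,308,240)
    w=W[b:y,a:x].reshape(-1,3); cc=c["color"][b:y,a:x].reshape(-1,3).astype(int)
    m=(cc.min(1)>170)&(w[:,2]>75)&(w[:,2]<110); p=w[m]
    rc=cv2.minAreaRect(p[:,:2].astype(np.float32)); print("plat",len(p),rc,np.percentile(p[:,2],[5,50,95]))
    # rod
W=np.load("topW.npy")[75:135,225:275].reshape(-1,3); p=W[W[:,2]>320]; print("rodtop",p.mean(0))
c=dict(np.load("top0.npz"));W=np.load("topW.npy");m=(c["color"].astype(int)[...,2]-c["color"][...,0]>80)&(W[...,2]>70)
nn,l,s,ce=cv2.connectedComponentsWithStats(m.astype(np.uint8))
for i in range(1,nn):
    if s[i,4]>20: print("cap",ce[i],W[l==i].mean(0))
for nm,(a,b) in dict(cyl=(332,85),beaker=(450,174),canister=(452,228)).items():
    w=W[b-15:b+15,a-15:a+15].reshape(-1,3);p=w[w[:,2]>70];print(nm,p.mean(0),p[:,2].max())
E
```

```text
top ring [612.07310781 113.30240776] [33.26350456 38.7352056  49.9364507 ] z [166.12356836 169.40468664 172.27839048]
knob 129 [542.73092043  -2.64944597  93.66396034] [-0.65054251 -0.75944256  0.0064376 ] 54.4131815742394 zmax [88.92217655 94.12775153 97.57730027] ends [561.53827058  19.30623218  93.47784765] [526.14018264 -22.01745348  93.828138  ]
plat 1415 ((598.90087890625, 99.39158630371094), (156.1638946533203, 108.51634979248047), 50.36049270629883) [82.0135455  86.4881459  89.37117229]
side ring [610.5706911  118.72593349] [32.37043261 39.1524142  51.67855148] z [161.12637936 167.39748607 170.45930323]
knob 119 [542.0352265    5.55600581  90.58849569] [-0.61749352 -0.78498986  0.04992667] 57.17599900522181 zmax [82.62465861 91.43734332 96.40268209] ends [558.72631907  26.77459026  89.23895828] [523.42051015 -18.10798919  92.0935653 ]
plat 1177 ((604.5782470703125, 112.60855102539062), (131.47940063476562, 112.49674987792969), 48.439483642578125) [81.85641455 85.00103854 88.0457512 ]
rodtop [726.97949418 178.27209593 335.10726773]
cap [381.34545455  41.05454545] [ 925.2881331
[... 783 characters left out ...]
2237762] [ 778.480794   -438.35943156   99.7135823 ]
cap [527.57692308 100.3525641 ] [ 779.03638149 -529.1532357    99.74240748]
cap [396.40983607 158.95628415] [ 618.8035443  -180.43227207  112.82951187]
cap [232.42763158 166.79605263] [598.34101192 250.09176198 103.88271825]
cap [224.03311258 217.08609272] [465.10165752 268.67432448 103.67399142]
cap [227.14797262 295.37967351] [260.5042173  259.86771631  84.36784998]
cap [249.95348837 310.59302326] [221.35181597 199.51589462  80.52009349]
cyl [803.40165523 -11.00547108 169.39402978] 233.0411111777429
beaker [ 587.39962738 -328.08700824   80.72995363] 90.79481087784939
canister [ 444.17760043 -321.2922108    98.30508145] 119.66298119058956
```

arm_command:
  deltas:
    - {"dx": 0.0194,"dy": 0.0271}
    - {"dx": 0.0194,"dy": 0.0271}
    - {"dx": 0.0194,"dy": 0.0271}
    - {"dx": 0.0194,"dy": 0.0271}
    - {"dx": 0.0194,"dy": 0.0271}
    - {"dx": 0.0194,"dy": 0.0271}
    - {"dx": 0.0194,"dy": 0.0271}
    - {"dx": 0.0194,"dy": 0.0271}
    - {"dx": 0.0194,"dy": 0.0271}
    - {"dx": 0.0194,"dy": 0.0271}
    - {"dx": 0.0194,"dy": 0.0271}
    - {"dx": 0.0194,"dy": 0.0271}
    - {"dx": 0.0194,"dy": 0.0271}
    - {"dx": 0.0194,"dy": 0.0271}
    - {"dx": 0.0194,"dy": 0.0271}
    - {"dx": 0.0194,"dy": 0.0271}
    - {"dz": -0.02}
    - {"dz": -0.02}
    - {}
    - {}
  gripper: 0.0951

```text
$.deltas[0]: bad value
```

arm_command:
  deltas:
    - {"dx": 0.0194,"dy": 0.0271,"dz": 0,"yaw": 0}
    - {"dx": 0.0194,"dy": 0.0271,"dz": 0,"yaw": 0}
    - {"dx": 0.0194,"dy": 0.0271,"dz": 0,"yaw": 0}
    - {"dx": 0.0194,"dy": 0.0271,"dz": 0,"yaw": 0}
    - {"dx": 0.0194,"dy": 0.0271,"dz": 0,"yaw": 0}
    - {"dx": 0.0194,"dy": 0.0271,"dz": 0,"yaw": 0}
    - {"dx": 0.0194,"dy": 0.0271,"dz": 0,"yaw": 0}
    - {"dx": 0.0194,"dy": 0.0271,"dz": 0,"yaw": 0}
    - {"dx": 0.0194,"dy": 0.0271,"dz": 0,"yaw": 0}
    - {"dx": 0.0194,"dy": 0.0271,"dz": 0,"yaw": 0}
    - {"dx": 0.0194,"dy": 0.0271,"dz": 0,"yaw": 0}
    - {"dx": 0.0194,"dy": 0.0271,"dz": 0,"yaw": 0}
    - {"dx": 0.0194,"dy": 0.0271,"dz": 0,"yaw": 0}
    - {"dx": 0.0194,"dy": 0.0271,"dz": 0,"yaw": 0}
    - {"dx": 0.0194,"dy": 0.0271,"dz": 0,"yaw": 0}
    - {"dx": 0.0194,"dy": 0.0271,"dz": 0,"yaw": 0}
    - {"dx": 0,"dy": 0,"dz": -0.02,"yaw": 0}
    - {"dx": 0,"dy": 0,"dz": -0.02,"yaw": 0}
    - {"dx": 0,"dy": 0,"dz": 0,"yaw": 0}

```text
t: 2.0
eef_pos: [470.7, -169.5, 191.7]
tcp_rot: [-3.139, 0.003, 0.261]
ft_force: [-0.1, -0.0, -1.1]
opening: 0.998
grip_force: 0.0
```

arm_command:
  deltas:
    - {"dx": 0.001,"dy": -0.001,"dz": -0.02,"yaw": 0}
    - {"dx": 0,"dy": 0,"dz": -0.02,"yaw": 0}
    - {"dx": 0,"dy": 0,"dz": -0.02,"yaw": 0}
    - {"dx": 0,"dy": 0,"dz": -0.02,"yaw": 0}
    - {"dx": 0,"dy": 0,"dz": -0.02,"yaw": 0}
    - {"dx": 0,"dy": 0,"dz": 0,"yaw": 0}
    - {"dx": 0,"dy": 0,"dz": 0,"yaw": 0}

```text
t: 2.7
eef_pos: [472.8, -171.6, 94.4]
tcp_rot: [3.142, 0.0, 0.26]
ft_force: [-0.5, 0.6, 1.1]
opening: 1.0
grip_force: 0.0
```

arm_command:
  deltas:
    - {"dx": 0,"dy": 0,"dz": 0,"yaw": 0}
    - {"dx": 0,"dy": 0,"dz": 0,"yaw": 0}
    - {"dx": 0,"dy": 0,"dz": 0,"yaw": 0}
    - {"dx": 0,"dy": 0,"dz": 0,"yaw": 0}
    - {"dx": 0,"dy": 0,"dz": 0,"yaw": 0}
    - {"dx": 0,"dy": 0,"dz": 0,"yaw": 0}
    - {"dx": 0,"dy": 0,"dz": 0,"yaw": 0}
    - {"dx": 0,"dy": 0,"dz": 0,"yaw": 0}
  gripper: 0.02

```text
t: 3.5
eef_pos: [472.6, -171.3, 93.6]
tcp_rot: [3.142, 0.0, 0.261]
ft_force: [0.5, 0.2, 0.5]
opening: 0.384
grip_force: 0.0
```

arm_command:
  deltas:
    - {"dx": 0,"dy": 0,"dz": 0,"yaw": 0}
    - {"dx": 0,"dy": 0,"dz": 0,"yaw": 0}
    - {"dx": 0,"dy": 0,"dz": 0,"yaw": 0}
    - {"dx": 0,"dy": 0,"dz": 0.002,"yaw": 0}
    - {"dx": 0,"dy": 0,"dz": 0.01,"yaw": 0}
    - {"dx": 0,"dy": 0,"dz": 0.02,"yaw": 0}
    - {"dx": 0,"dy": 0,"dz": 0.025,"yaw": 0}
    - {"dx": 0,"dy": 0,"dz": 0.025,"yaw": 0}
    - {"dx": 0,"dy": 0,"dz": 0.025,"yaw": 0}
    - {"dx": 0,"dy": 0,"dz": 0.025,"yaw": 0}
    - {"dx": 0,"dy": 0,"dz": 0.025,"yaw": 0}
    - {"dx": 0,"dy": 0,"dz": 0.02,"yaw": 0}
    - {"dx": 0,"dy": 0,"dz": 0.01,"yaw": 0}
    - {"dx": 0,"dy": 0,"dz": 0,"yaw": 0}

```text
t: 4.9
eef_pos: [472.6, -171.3, 281.7]
tcp_rot: [3.14, -0.001, 0.261]
ft_force: [0.8, -0.6, -6.8]
opening: 0.31
grip_force: 30.0
```

arm_command:
  deltas:
    - {"dx": 0.005,"dy": 0.01,"dz": 0.005,"yaw": 0}
    - {"dx": 0.0096,"dy": 0.0198,"dz": 0.005,"yaw": 0}
    - {"dx": 0.0096,"dy": 0.0198,"dz": 0,"yaw": 0}
    - {"dx": 0.0096,"dy": 0.0198,"dz": 0,"yaw": 0}
    - {"dx": 0.0096,"dy": 0.0198,"dz": 0,"yaw": 0}
    - {"dx": 0.0096,"dy": 0.0198,"dz": 0,"yaw": 0}
    - {"dx": 0.0096,"dy": 0.0198,"dz": 0,"yaw": 0}
    - {"dx": 0.0096,"dy": 0.0198,"dz": 0,"yaw": 0}
    - {"dx": 0.0096,"dy": 0.0198,"dz": 0,"yaw": 0}
    - {"dx": 0.0096,"dy": 0.0198,"dz": 0,"yaw": 0}
    - {"dx": 0.0096,"dy": 0.0198,"dz": 0,"yaw": 0}
    - {"dx": 0.0096,"dy": 0.0198,"dz": 0,"yaw": 0}
    - {"dx": 0.0096,"dy": 0.0198,"dz": 0,"yaw": 0}
    - {"dx": 0.0096,"dy": 0.0198,"dz": 0,"yaw": 0}
    - {"dx": 0.009,"dy": 0.019,"dz": 0,"yaw": 0}
    - {"dx": 0.005,"dy": 0.01,"dz": 0,"yaw": 0}
    - {"dx": 0,"dy": 0,"dz": 0,"yaw": 0}
    - {"dx": 0,"dy": 0,"dz": 0,"yaw": 0}

```text
t: 6.7
eef_pos: [616.0, 125.0, 289.9]
tcp_rot: [3.141, 0.002, 0.261]
ft_force: [0.2, -0.1, -7.5]
opening: 0.311
grip_force: 30.0
```

```bash
python3 - <<'E'
from h import *
im=[]
for n,(a,b,x,y) in dict(side=(210,70,330,250),top=(210,60,360,210)).items():
    c=cam(n); np.savez(n+"1.npz",**c); im.append(cv2.resize(c["color"][b:y,a:x,::-1],(400,600) if n=="side" else (400,400),interpolation=cv2.INTER_CUBIC))
im[1]=cv2.copyMakeBorder(im[1],0,200,0,0,cv2.BORDER_CONSTANT)
cv2.imwrite("pics/over.png",np.hstack(im)); print(state()["eef_pos"])
E
```

```text
[616.04036548 124.50871104 290.45112865]
```

View pics/over.png

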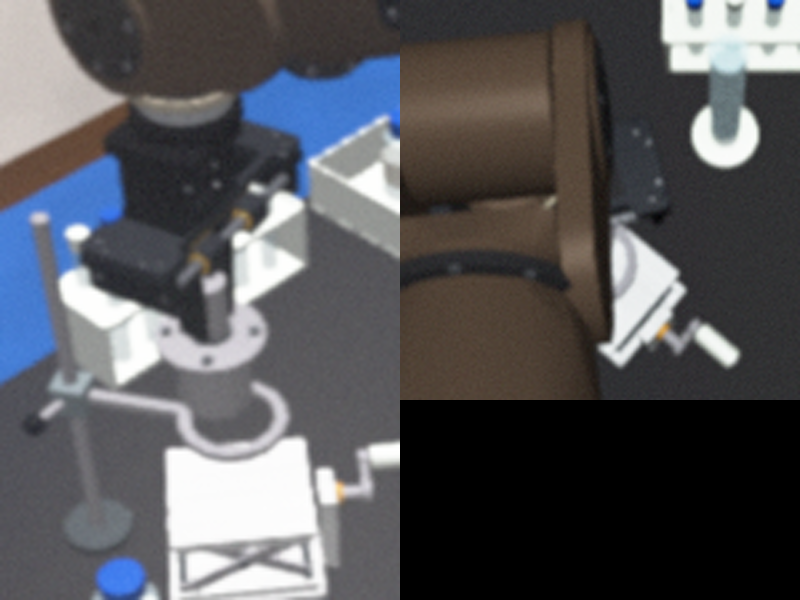

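The side view shows the pot held upright over the ring, but too far to the left and back. The ring hole's edge is still clear at side crop (232,420). The top view is blocked by the arm, so I'll use the first top image to refine the ring position.

```bash
python3 - <<'E'
from h import *
from scipy.optimize import least_squares
def cast(c,uv,z):
    E=np.array(c["extrinsics"]); uv=np.asarray(uv,float)
    d=np.stack([(uv[:,0]-c["cx"])/c["fx"],-(uv[:,1]-c["cy"])/c["fy"],-np.ones(len(uv))],-1)@E[:3,:3].T
    return E[:3,3]+d*((z-E[2,3])/d[:,2])[:,None]
def fit(p,R=None):
    if R: f=lambda q:np.hypot(p[:,0]-q[0],p[:,1]-q[1])-R; q0=[*p[:,:2].mean(0)]
    else: f=lambda q:np.hypot(p[:,0]-q[0],p[:,1]-q[1])-q[2]; q0=[*p[:,:2].mean(0),35]
    r=least_squares(f,q0,loss="soft_l1"); return r.x.round(1),np.abs(r.fun).mean().round(2)
def ringfit(n,seed,zr,zlo,zhi,tag):
    c=dict(np.load(n+"0.npz")); W=pts(c); m=((W[...,2]>zlo)&(W[...,2]<zhi)).astype(np.uint8)
    f=(1-m).astype(np.uint8); nn,l=cv2.connectedComponents(f,connectivity=4); h=(l==l[seed[1],seed[0]]).astype(np.uint8)
    print(tag,"hole px",h.sum())
    # subpixel edge: boundary between hole and ring = mean of contours of hole and dilated
    a=cv2.findContours(h,0,1)[0][0][:,0]; b=cv2.findContours(cv2.dilate(h,np.ones((3,3),np.uint8)),0,1)[0][0][:,0]
    print(" hole",fit(cast(c,a,zr)),fit(cast(c,b,zr)))
    full=cv2.morphologyEx(((m>0)|(h>0)).astype(np.uint8),cv2.MORPH_OPEN,cv2.getStructuringElement(2,(15,15)))
    nn,l=cv2.connectedComponents(full); o=cv2.findContours((l==l[seed[1],seed[0]]).astype(np.uint8),0,1)[0][0][:,0]
    print(" outer",fit(cast(c,o,zr)))
ringfit("top",(282,157),169,140,200,"top"); ringfit("side",(280,193),168,140,200,"side")
# flange in hand, side1 ; pot flange side0
for f,zl,zh,box in(("side0",60,70,(365,172,402,208)),("side1",255,270,(250,150,300,190))):
    c=dict(np.load(f+".npz")); W=pts(c); a,b,x,y=box; w=W[b:y,a:x].reshape(-1,3); p=w[(w[:,2]>zl)&(w[:,2]<zh)]
    cc=c["color"]; print(f,len(p),p.mean(0),np.percentile(p[:,2],[5,50,95]))
    m=np.zeros(W.shape[:2],np.uint8); m[b:y,a:x]=((W[b:y,a:x,2]>zl)&(W[b:y,a:x,2]<zh)); h=cv2.convexHull(np.argwhere(m)[:,::-1].astype(np.int32))[:,0]
    print(" flange fit",fit(cast(c,h,zl+5 if f=="side0" else np.median(p[:,2]))))
E
```

```text
top hole px 536
 hole (array([611.4, 112.8,  31.4]), np.float64(0.6)) (array([611.4, 113. ,  34.5]), np.float64(0.61))
 outer (array([612. , 113.2,  42.4]), np.float64(0.6))
side hole px 292
 hole (array([609.2, 118.6,  28.7]), np.float64(1.33)) (array([609.5, 118.4,  33.1]), np.float64(1.18))
 outer (array([610.1, 117.7,  43.6]), np.float64(1.39))
side0 337 [ 467.00681648 -160.91791966   64.01794379] [60.60796327 63.8425062  67.7336298 ]
 flange fit (array([ 470.1, -164.7,   42.2]), np.float64(0.65))
side1 444 [604.44251796 134.41185818 260.67141486] [257.5732843  260.53886571 264.72226826]
 flange fit (array([612.6, 129.4,  42.1]), np.float64(0.57))
```

arm_command:
  deltas:
    - {"dx": -0.0018,"dy": -0.0056,"dz": 0,"yaw": 0}
    - {"dx": -0.0018,"dy": -0.006,"dz": 0,"yaw": 0}
    - {"dx": 0,"dy": 0,"dz": 0,"yaw": 0}
    - {"dx": 0,"dy": 0,"dz": -0.005,"yaw": 0}
    - {"dx": 0,"dy": 0,"dz": -0.01,"yaw": 0}
    - {"dx": 0,"dy": 0,"dz": -0.005,"yaw": 0}
    - {"dx": 0,"dy": 0,"dz": -0.005,"yaw": 0}
    - {"dx": 0,"dy": 0,"dz": -0.005,"yaw": 0}
    - {"dx": 0,"dy": 0,"dz": -0.005,"yaw": 0}
    - {"dx": 0,"dy": 0,"dz": 0,"yaw": 0}
    - {"dx": 0,"dy": 0,"dz": 0,"yaw": 0}

```text
t: 7.9
eef_pos: [612.8, 113.6, 255.7]
tcp_rot: [3.142, 0.0, 0.261]
ft_force: [0.9, 0.1, -7.3]
opening: 0.311
grip_force: 30.0
```

arm_command:
  deltas:
    - {"dx": -0.0004,"dy": -0.0005,"dz": -0.005,"yaw": 0}
    - {"dx": 0,"dy": 0,"dz": -0.008,"yaw": 0}
    - {"dx": 0,"dy": 0,"dz": -0.01,"yaw": 0}
    - {"dx": 0,"dy": 0,"dz": -0.01,"yaw": 0}
    - {"dx": 0,"dy": 0,"dz": -0.008,"yaw": 0}
    - {"dx": 0,"dy": 0,"dz": -0.004,"yaw": 0}
    - {"dx": 0,"dy": 0,"dz": 0,"yaw": 0}
    - {"dx": 0,"dy": 0,"dz": 0,"yaw": 0}

```text
t: 8.7
eef_pos: [612.5, 113.0, 210.8]
tcp_rot: [3.141, -0.0, 0.261]
ft_force: [0.4, -0.4, -7.1]
opening: 0.314
grip_force: 30.0
```

arm_command:
  deltas:
    - {"dx": 0,"dy": 0,"dz": -0.0015,"yaw": 0}
    - {"dx": 0,"dy": 0,"dz": -0.0015,"yaw": 0}
    - {"dx": 0,"dy": 0,"dz": -0.001,"yaw": 0}
    - {"dx": 0,"dy": 0,"dz": -0.001,"yaw": 0}
    - {"dx": 0,"dy": 0,"dz": 0,"yaw": 0}
    - {"dx": 0,"dy": 0,"dz": 0,"yaw": 0}

```text
t: 9.3
eef_pos: [612.4, 113.0, 205.7]
tcp_rot: [3.141, -0.0, 0.261]
ft_force: [0.0, 0.5, -8.0]
opening: 0.313
grip_force: 30.0
```

arm_command:
  deltas:
    - {"dx": 0,"dy": 0,"dz": -0.0007,"yaw": 0}
    - {"dx": 0,"dy": 0,"dz": -0.0007,"yaw": 0}
    - {"dx": 0,"dy": 0,"dz": -0.0006,"yaw": 0}
    - {"dx": 0,"dy": 0,"dz": 0,"yaw": 0}
    - {"dx": 0,"dy": 0,"dz": 0,"yaw": 0}

```text
t: 9.8
eef_pos: [612.4, 113.1, 203.7]
tcp_rot: [3.142, -0.0, 0.261]
ft_force: [-0.5, 0.2, -5.7]
opening: 0.312
grip_force: 30.0
```

arm_command:
  deltas:
    - {"dx": 0,"dy": 0,"dz": -0.0005,"yaw": 0}
    - {"dx": 0,"dy": 0,"dz": -0.0005,"yaw": 0}
    - {"dx": 0,"dy": 0,"dz": 0,"yaw": 0}
    - {"dx": 0,"dy": 0,"dz": 0,"yaw": 0}

```text
t: 10.2
eef_pos: [612.4, 113.0, 203.7]
tcp_rot: [3.141, -0.001, 0.261]
ft_force: [-5.0, -1.0, 6.3]
opening: 0.312
grip_force: 30.0
```

arm_command:
  deltas:
    - {"dx": 0,"dy": 0,"dz": 0,"yaw": 0}
    - {"dx": 0,"dy": 0,"dz": 0,"yaw": 0}
    - {"dx": 0,"dy": 0,"dz": 0,"yaw": 0}
    - {"dx": 0,"dy": 0,"dz": 0,"yaw": 0}
    - {"dx": 0,"dy": 0,"dz": 0,"yaw": 0}
    - {"dx": 0,"dy": 0,"dz": 0,"yaw": 0}
    - {"dx": 0,"dy": 0,"dz": 0,"yaw": 0}
    - {"dx": 0,"dy": 0,"dz": 0,"yaw": 0}
    - {"dx": 0,"dy": 0,"dz": 0.01,"yaw": 0}
    - {"dx": 0,"dy": 0,"dz": 0.02,"yaw": 0}
    - {"dx": 0,"dy": 0,"dz": 0.02,"yaw": 0}
    - {"dx": 0,"dy": 0,"dz": 0.01,"yaw": 0}
    - {"dx": 0,"dy": 0,"dz": 0.01,"yaw": 0}
    - {"dx": 0,"dy": 0,"dz": 0,"yaw": 0}
  gripper: 0.09

```text
t: 11.6
eef_pos: [612.6, 113.1, 273.8]
tcp_rot: [3.141, -0.002, 0.261]
ft_force: [-1.4, -0.7, 0.4]
opening: 0.946
grip_force: 0.0
```

arm_command:
  deltas:
    - {"dx": -0.004,"dy": -0.0065,"dz": 0,"yaw": 2}
    - {"dx": -0.009,"dy": -0.015,"dz": 0,"yaw": 4.5}
    - {"dx": -0.009,"dy": -0.015,"dz": 0,"yaw": 5}
    - {"dx": -0.009,"dy": -0.015,"dz": 0,"yaw": 5}
    - {"dx": -0.009,"dy": -0.015,"dz": 0,"yaw": 5}
    - {"dx": -0.009,"dy": -0.015,"dz": 0,"yaw": 5}
    - {"dx": -0.009,"dy": -0.015,"dz": 0,"yaw": 5}
    - {"dx": -0.008,"dy": -0.013,"dz": 0,"yaw": 3}
    - {"dx": -0.004,"dy": -0.0066,"dz": 0,"yaw": 0}
    - {"dx": 0,"dy": 0,"dz": -0.01,"yaw": 0}
    - {"dx": 0,"dy": 0,"dz": -0.025,"yaw": 0}
    - {"dx": 0,"dy": 0,"dz": -0.025,"yaw": 0}
    - {"dx": 0,"dy": 0,"dz": -0.025,"yaw": 0}
    - {"dx": 0,"dy": 0,"dz": -0.025,"yaw": 0}
    - {"dx": 0,"dy": 0,"dz": -0.02,"yaw": 0}
    - {"dx": 0,"dy": 0,"dz": -0.01,"yaw": 0}
    - {"dx": 0,"dy": 0,"dz": 0,"yaw": 0}
  gripper: 0.06

```text
t: 13.3
eef_pos: [542.0, -2.6, 131.1]
tcp_rot: [-3.139, 0.001, 0.863]
ft_force: [1.1, 0.7, 1.8]
opening: 0.629
grip_force: 0.0
```

```bash
python3 - <<'E'
from h import *
im=[]
for n,(a,b,x,y) in dict(side=(240,130,380,270),top=(240,120,380,260)).items():
    c=cam(n); np.savez(n+"2.npz",**c); im.append(cv2.resize(c["color"][b:y,a:x,::-1],(400,400),interpolation=cv2.INTER_CUBIC))
cv2.imwrite("pics/knob.png",np.hstack(im)); s=state();print(s["eef_pos"],s["tcp_rot"],s["ft_force"])
E
```

```text
[542.70854191  -2.87176231 132.92318241] [ 3.14129638e+00 -1.77755033e-04  8.62650126e-01] [ 0.18745135 -0.61468758  0.73615528]
```

View pics/knob.png

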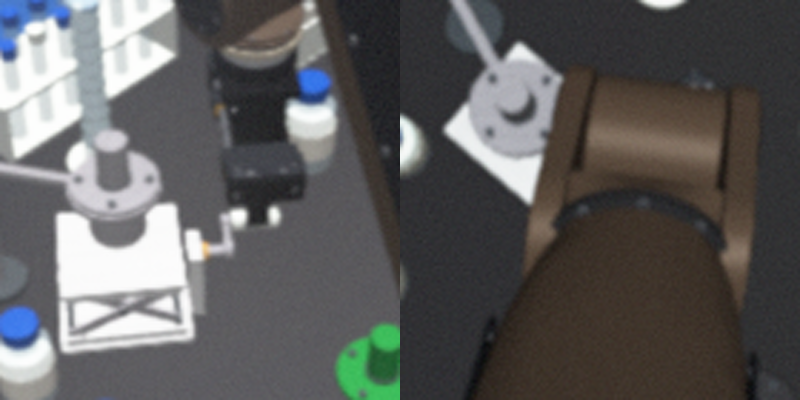

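The pot hangs upright and centred in the ring, at side crop (113,185). The gripper is centred above the white knob at side crop (255,215), with knob showing on both sides. I'll descend and grip it.

arm_command:
  deltas:
    - {"dx": 0,"dy": 0,"dz": -0.01,"yaw": 0}
    - {"dx": 0,"dy": 0,"dz": -0.015,"yaw": 0}
    - {"dx": 0,"dy": 0,"dz": -0.015,"yaw": 0}
    - {"dx": 0,"dy": 0,"dz": -0.005,"yaw": 0}
    - {"dx": 0,"dy": 0,"dz": 0,"yaw": 0}
    - {"dx": 0,"dy": 0,"dz": 0,"yaw": 0}

```text
t: 14.0
eef_pos: [542.7, -3.1, 88.2]
tcp_rot: [3.141, -0.0, 0.863]
ft_force: [1.6, -0.1, 0.3]
opening: 0.63
grip_force: 0.0
```

arm_command:
  deltas:
    - {"dx": 0,"dy": 0,"dz": 0,"yaw": 0}
    - {"dx": 0,"dy": 0,"dz": 0,"yaw": 0}
    - {"dx": 0,"dy": 0,"dz": 0,"yaw": 0}
    - {"dx": 0,"dy": 0,"dz": 0,"yaw": 0}
    - {"dx": 0,"dy": 0,"dz": 0,"yaw": 0}
    - {"dx": 0,"dy": 0,"dz": 0,"yaw": 0}
    - {"dx": 0,"dy": 0,"dz": 0,"yaw": 0}
    - {"dx": 0,"dy": 0,"dz": 0,"yaw": 0}
    - {"dx": 0,"dy": 0,"dz": 0,"yaw": 0}
  gripper: 0.01

```text
t: 14.9
eef_pos: [542.3, -3.1, 87.7]
tcp_rot: [3.142, 0.0, 0.863]
ft_force: [-1.0, -0.2, 0.8]
opening: 0.202
grip_force: 30.0
```

```bash
cat > arc.py <<'E'
import sys,json,numpy as np
a0,a1,n=map(float,sys.argv[1:4]); psi=.863
a=np.linspace(a0,a1,int(n)+1); s=.028*np.sin(a); z=.028*np.cos(a)
P=np.round(np.c_[s*np.sin(psi),-s*np.cos(psi),z],4); 
print(json.dumps([dict(dx=x,dy=y,dz=w,yaw=0) for x,y,w in np.round(np.diff(P,axis=0),4).tolist()]))
E
python3 arc.py .9 1.6 8
```

```text
[{"dx": 0.0011, "dy": -0.0009, "dz": -0.002, "yaw": 0}, {"dx": 0.0009, "dy": -0.0008, "dz": -0.0021, "yaw": 0}, {"dx": 0.0008, "dy": -0.0007, "dz": -0.0022, "yaw": 0}, {"dx": 0.0007, "dy": -0.0006, "dz": -0.0023, "yaw": 0}, {"dx": 0.0005, "dy": -0.0004, "dz": -0.0023, "yaw": 0}, {"dx": 0.0003, "dy": -0.0003, "dz": -0.0024, "yaw": 0}, {"dx": 0.0002, "dy": -0.0002, "dz": -0.0025, "yaw": 0}, {"dx": 0.0001, "dy": 0.0, "dz": -0.0024, "yaw": 0}]
```

arm_command:
  deltas:
    - {"dx": 0.0011,"dy": -0.0009,"dz": -0.002,"yaw": 0}
    - {"dx": 0.0009,"dy": -0.0008,"dz": -0.0021,"yaw": 0}
    - {"dx": 0.0008,"dy": -0.0007,"dz": -0.0022,"yaw": 0}
    - {"dx": 0.0007,"dy": -0.0006,"dz": -0.0023,"yaw": 0}
    - {"dx": 0.0005,"dy": -0.0004,"dz": -0.0023,"yaw": 0}
    - {"dx": 0.0003,"dy": -0.0003,"dz": -0.0024,"yaw": 0}
    - {"dx": 0.0002,"dy": -0.0002,"dz": -0.0025,"yaw": 0}
    - {"dx": 0.0001,"dy": 0.0,"dz": -0.0024,"yaw": 0}

```text
t: 15.7
eef_pos: [546.8, -6.7, 69.2]
tcp_rot: [-3.141, 0.0, 0.863]
ft_force: [-3.2, 5.3, 4.5]
opening: 0.204
grip_force: 30.0
```

```bash
python3 arc.py 1.6 3.142 16;python3 arc.py 3.142 4.712 16
```

```text
[{"dx": -0.0002, "dy": 0.0001, "dz": -0.0027, "yaw": 0}, {"dx": -0.0003, "dy": 0.0003, "dz": -0.0027, "yaw": 0}, {"dx": -0.0006, "dy": 0.0005, "dz": -0.0026, "yaw": 0}, {"dx": -0.0007, "dy": 0.0006, "dz": -0.0025, "yaw": 0}, {"dx": -0.0009, "dy": 0.0008, "dz": -0.0024, "yaw": 0}, {"dx": -0.0011, "dy": 0.001, "dz": -0.0023, "yaw": 0}, {"dx": -0.0013, "dy": 0.001, "dz": -0.0021, "yaw": 0}, {"dx": -0.0014, "dy": 0.0012, "dz": -0.002, "yaw": 0}, {"dx": -0.0015, "dy": 0.0013, "dz": -0.0018, "yaw": 0}, {"dx": -0.0017, "dy": 0.0015, "dz": -0.0016, "yaw": 0}, {"dx": -0.0017, "dy": 0.0015, "dz": -0.0013, "yaw": 0}, {"dx": -0.0019, "dy": 0.0016, "dz": -0.0011, "yaw": 0}, {"dx": -0.0019, "dy": 0.0016, "dz": -0.0009, "yaw": 0}, {"dx": -0.002, "dy": 0.0017, "dz": -0.0007, "yaw": 0}, {"dx": -0.0021, "dy": 0.0018, "dz": -0.0004, "yaw": 0}, {"dx": -0.002, "dy": 0.0017, "dz": -0.0001, "yaw": 0}]
[{"dx": -0.0021, "dy": 0.0018, "dz": 0.0001, "yaw": 0}, {"dx": -0.0021, "dy": 0.0018, "dz": 0.0004, "yaw": 0}, {"dx": -0.002, "dy": 0.0017, "dz": 0.0007, "yaw": 0}, {"dx": -0.0019, "dy": 0.0017, "dz": 0.0009, "yaw": 0}, {"dx": -0.0019, "dy": 0.0016, "dz": 0.0012, "yaw": 0}, {"dx": -0.0018, "dy": 0.0015, "dz": 0.0014, "yaw": 0}, {"dx": -0.0017, "dy": 0.0014, "dz": 0.0017, "yaw": 0}, {"dx": -0.0015, "dy": 0.0014, "dz": 0.0018, "yaw": 0}, {"dx": -0.0014, "dy": 0.0012, "dz": 0.002, "yaw": 0}, {"dx": -0.0013, "dy": 0.001, "dz": 0.0022, "yaw": 0}, {"dx": -0.0011, "dy": 0.001, "dz": 0.0024, "yaw": 0}, {"dx": -0.0009, "dy": 0.0007, "dz": 0.0025, "yaw": 0}, {"dx": -0.0007, "dy": 0.0006, "dz": 0.0026, "yaw": 0}, {"dx": -0.0005, "dy": 0.0005, "dz": 0.0026, "yaw": 0}, {"dx": -0.0003, "dy": 0.0002, "dz": 0.0027, "yaw": 0}, {"dx": -0.0001, "dy": 0.0001, "dz": 0.0028, "yaw": 0}]
```

arm_command:
  deltas:
    - {"dx": -0.0002,"dy": 0.0001,"dz": -0.0027,"yaw": 0}
    - {"dx": -0.0003,"dy": 0.0003,"dz": -0.0027,"yaw": 0}
    - {"dx": -0.0006,"dy": 0.0005,"dz": -0.0026,"yaw": 0}
    - {"dx": -0.0007,"dy": 0.0006,"dz": -0.0025,"yaw": 0}
    - {"dx": -0.0009,"dy": 0.0008,"dz": -0.0024,"yaw": 0}
    - {"dx": -0.0011,"dy": 0.001,"dz": -0.0023,"yaw": 0}
    - {"dx": -0.0013,"dy": 0.001,"dz": -0.0021,"yaw": 0}
    - {"dx": -0.0014,"dy": 0.0012,"dz": -0.002,"yaw": 0}
    - {"dx": -0.0015,"dy": 0.0013,"dz": -0.0018,"yaw": 0}
    - {"dx": -0.0017,"dy": 0.0015,"dz": -0.0016,"yaw": 0}
    - {"dx": -0.0017,"dy": 0.0015,"dz": -0.0013,"yaw": 0}
    - {"dx": -0.0019,"dy": 0.0016,"dz": -0.0011,"yaw": 0}
    - {"dx": -0.0019,"dy": 0.0016,"dz": -0.0009,"yaw": 0}
    - {"dx": -0.002,"dy": 0.0017,"dz": -0.0007,"yaw": 0}
    - {"dx": -0.0021,"dy": 0.0018,"dz": -0.0004,"yaw": 0}
    - {"dx": -0.002,"dy": 0.0017,"dz": -0.0001,"yaw": 0}

```text
t: 17.3
eef_pos: [526.7, 10.3, 42.6]
tcp_rot: [3.139, -0.001, 0.863]
ft_force: [0.3, -6.9, 6.1]
opening: 0.202
grip_force: 30.0
```

arm_command:
  deltas:
    - {"dx": -0.0021,"dy": 0.0018,"dz": 0.0001,"yaw": 0}
    - {"dx": -0.0021,"dy": 0.0018,"dz": 0.0004,"yaw": 0}
    - {"dx": -0.002,"dy": 0.0017,"dz": 0.0007,"yaw": 0}
    - {"dx": -0.0019,"dy": 0.0017,"dz": 0.0009,"yaw": 0}
    - {"dx": -0.0019,"dy": 0.0016,"dz": 0.0012,"yaw": 0}
    - {"dx": -0.0018,"dy": 0.0015,"dz": 0.0014,"yaw": 0}
    - {"dx": -0.0017,"dy": 0.0014,"dz": 0.0017,"yaw": 0}
    - {"dx": -0.0015,"dy": 0.0014,"dz": 0.0018,"yaw": 0}
    - {"dx": -0.0014,"dy": 0.0012,"dz": 0.002,"yaw": 0}
    - {"dx": -0.0013,"dy": 0.001,"dz": 0.0022,"yaw": 0}
    - {"dx": -0.0011,"dy": 0.001,"dz": 0.0024,"yaw": 0}
    - {"dx": -0.0009,"dy": 0.0007,"dz": 0.0025,"yaw": 0}
    - {"dx": -0.0007,"dy": 0.0006,"dz": 0.0026,"yaw": 0}
    - {"dx": -0.0005,"dy": 0.0005,"dz": 0.0026,"yaw": 0}
    - {"dx": -0.0003,"dy": 0.0002,"dz": 0.0027,"yaw": 0}
    - {"dx": -0.0001,"dy": 0.0001,"dz": 0.0028,"yaw": 0}

```text
t: 18.9
eef_pos: [503.6, 29.4, 70.0]
tcp_rot: [-3.14, 0.001, 0.863]
ft_force: [-3.4, -2.9, -6.1]
opening: 0.205
grip_force: 30.0
```

```bash
python3 arc.py 4.712 6.283 16;python3 arc.py 6.283 7.883 16
```

```text
[{"dx": 0.0001, "dy": -0.0001, "dz": 0.0027, "yaw": 0}, {"dx": 0.0003, "dy": -0.0002, "dz": 0.0028, "yaw": 0}, {"dx": 0.0005, "dy": -0.0005, "dz": 0.0026, "yaw": 0}, {"dx": 0.0007, "dy": -0.0006, "dz": 0.0026, "yaw": 0}, {"dx": 0.0009, "dy": -0.0007, "dz": 0.0025, "yaw": 0}, {"dx": 0.0011, "dy": -0.001, "dz": 0.0023, "yaw": 0}, {"dx": 0.0013, "dy": -0.001, "dz": 0.0023, "yaw": 0}, {"dx": 0.0014, "dy": -0.0012, "dz": 0.002, "yaw": 0}, {"dx": 0.0015, "dy": -0.0013, "dz": 0.0018, "yaw": 0}, {"dx": 0.0017, "dy": -0.0015, "dz": 0.0017, "yaw": 0}, {"dx": 0.0018, "dy": -0.0015, "dz": 0.0014, "yaw": 0}, {"dx": 0.0019, "dy": -0.0016, "dz": 0.0012, "yaw": 0}, {"dx": 0.0019, "dy": -0.0017, "dz": 0.0009, "yaw": 0}, {"dx": 0.002, "dy": -0.0017, "dz": 0.0007, "yaw": 0}, {"dx": 0.0021, "dy": -0.0018, "dz": 0.0004, "yaw": 0}, {"dx": 0.0021, "dy": -0.0018, "dz": 0.0001, "yaw": 0}]
[{"dx": 0.0021, "dy": -0.0018, "dz": -0.0001, "yaw": 0}, {"dx": 0.0021, "dy": -0.0018, "dz": -0.0005, "yaw": 0}, {"dx": 0.0021, "dy": -0.0018, "dz": -0.0006, "yaw": 0}, {"dx": 0.002, "dy": -0.0017, "dz": -0.001, "yaw": 0}, {"dx": 0.0019, "dy": -0.0016, "dz": -0.0012, "yaw": 0}, {"dx": 0.0018, "dy": -0.0016, "dz": -0.0015, "yaw": 0}, {"dx": 0.0017, "dy": -0.0014, "dz": -0.0017, "yaw": 0}, {"dx": 0.0016, "dy": -0.0014, "dz": -0.0019, "yaw": 0}, {"dx": 0.0014, "dy": -0.0012, "dz": -0.0021, "yaw": 0}, {"dx": 0.0012, "dy": -0.001, "dz": -0.0023, "yaw": 0}, {"dx": 0.0011, "dy": -0.0009, "dz": -0.0024, "yaw": 0}, {"dx": 0.0008, "dy": -0.0008, "dz": -0.0025, "yaw": 0}, {"dx": 0.0007, "dy": -0.0005, "dz": -0.0027, "yaw": 0}, {"dx": 0.0005, "dy": -0.0004, "dz": -0.0027, "yaw": 0}, {"dx": 0.0002, "dy": -0.0003, "dz": -0.0028, "yaw": 0}, {"dx": 0.0001, "dy": 0.0, "dz": -0.0028, "yaw": 0}]
```

arm_command:
  deltas:
    - {"dx": 0.0001,"dy": -0.0001,"dz": 0.0027,"yaw": 0}
    - {"dx": 0.0003,"dy": -0.0002,"dz": 0.0028,"yaw": 0}
    - {"dx": 0.0005,"dy": -0.0005,"dz": 0.0026,"yaw": 0}
    - {"dx": 0.0007,"dy": -0.0006,"dz": 0.0026,"yaw": 0}
    - {"dx": 0.0009,"dy": -0.0007,"dz": 0.0025,"yaw": 0}
    - {"dx": 0.0011,"dy": -0.001,"dz": 0.0023,"yaw": 0}
    - {"dx": 0.0013,"dy": -0.001,"dz": 0.0023,"yaw": 0}
    - {"dx": 0.0014,"dy": -0.0012,"dz": 0.002,"yaw": 0}
    - {"dx": 0.0015,"dy": -0.0013,"dz": 0.0018,"yaw": 0}
    - {"dx": 0.0017,"dy": -0.0015,"dz": 0.0017,"yaw": 0}
    - {"dx": 0.0018,"dy": -0.0015,"dz": 0.0014,"yaw": 0}
    - {"dx": 0.0019,"dy": -0.0016,"dz": 0.0012,"yaw": 0}
    - {"dx": 0.0019,"dy": -0.0017,"dz": 0.0009,"yaw": 0}
    - {"dx": 0.002,"dy": -0.0017,"dz": 0.0007,"yaw": 0}
    - {"dx": 0.0021,"dy": -0.0018,"dz": 0.0004,"yaw": 0}
    - {"dx": 0.0021,"dy": -0.0018,"dz": 0.0001,"yaw": 0}

```text
t: 20.5
eef_pos: [524.9, 11.4, 98.8]
tcp_rot: [-3.14, 0.001, 0.863]
ft_force: [-7.1, -0.6, 6.1]
opening: 0.204
grip_force: 30.0
```

arm_command:
  deltas:
    - {"dx": 0.0021,"dy": -0.0018,"dz": -0.0001,"yaw": 0}
    - {"dx": 0.0021,"dy": -0.0018,"dz": -0.0005,"yaw": 0}
    - {"dx": 0.0021,"dy": -0.0018,"dz": -0.0006,"yaw": 0}
    - {"dx": 0.002,"dy": -0.0017,"dz": -0.001,"yaw": 0}
    - {"dx": 0.0019,"dy": -0.0016,"dz": -0.0012,"yaw": 0}
    - {"dx": 0.0018,"dy": -0.0016,"dz": -0.0015,"yaw": 0}
    - {"dx": 0.0017,"dy": -0.0014,"dz": -0.0017,"yaw": 0}
    - {"dx": 0.0016,"dy": -0.0014,"dz": -0.0019,"yaw": 0}
    - {"dx": 0.0014,"dy": -0.0012,"dz": -0.0021,"yaw": 0}
    - {"dx": 0.0012,"dy": -0.001,"dz": -0.0023,"yaw": 0}
    - {"dx": 0.0011,"dy": -0.0009,"dz": -0.0024,"yaw": 0}
    - {"dx": 0.0008,"dy": -0.0008,"dz": -0.0025,"yaw": 0}
    - {"dx": 0.0007,"dy": -0.0005,"dz": -0.0027,"yaw": 0}
    - {"dx": 0.0005,"dy": -0.0004,"dz": -0.0027,"yaw": 0}
    - {"dx": 0.0002,"dy": -0.0003,"dz": -0.0028,"yaw": 0}
    - {"dx": 0.0001,"dy": 0.0,"dz": -0.0028,"yaw": 0}

```text
t: 22.1
eef_pos: [546.9, -6.7, 69.2]
tcp_rot: [-3.141, -0.0, 0.863]
ft_force: [-5.8, 4.4, 5.4]
opening: 0.203
grip_force: 30.0
```

```bash
python3 arc.py 7.883 9.425 16;python3 arc.py 9.425 10.5 12; python3 - <<'E'
from h import *
c=cam("side"); W=pts(c); np.savez("side3.npz",**c); print(state()["eef_pos"])
cv2.imwrite("pics/s3.png",cv2.resize(c["color"][170:250,240:340,::-1],(800,640),interpolation=cv2.INTER_CUBIC))
w=W[205:240,255:310]; m=(c["color"][205:240,255:310].min(-1)>170); z=w[...,2][m]; print("platform z side",np.percentile(z,[10,50,90]),m.sum())
E
```

```text
[{"dx": -0.0002, "dy": 0.0001, "dz": -0.0027, "yaw": 0}, {"dx": -0.0003, "dy": 0.0003, "dz": -0.0027, "yaw": 0}, {"dx": -0.0006, "dy": 0.0005, "dz": -0.0026, "yaw": 0}, {"dx": -0.0007, "dy": 0.0006, "dz": -0.0025, "yaw": 0}, {"dx": -0.0009, "dy": 0.0008, "dz": -0.0024, "yaw": 0}, {"dx": -0.0011, "dy": 0.001, "dz": -0.0023, "yaw": 0}, {"dx": -0.0013, "dy": 0.001, "dz": -0.0021, "yaw": 0}, {"dx": -0.0014, "dy": 0.0012, "dz": -0.002, "yaw": 0}, {"dx": -0.0015, "dy": 0.0013, "dz": -0.0018, "yaw": 0}, {"dx": -0.0017, "dy": 0.0015, "dz": -0.0016, "yaw": 0}, {"dx": -0.0017, "dy": 0.0015, "dz": -0.0013, "yaw": 0}, {"dx": -0.0019, "dy": 0.0016, "dz": -0.0011, "yaw": 0}, {"dx": -0.0019, "dy": 0.0016, "dz": -0.0009, "yaw": 0}, {"dx": -0.002, "dy": 0.0017, "dz": -0.0007, "yaw": 0}, {"dx": -0.0021, "dy": 0.0018, "dz": -0.0004, "yaw": 0}, {"dx": -0.002, "dy": 0.0017, "dz": -0.0001, "yaw": 0}]
[{"dx": -0.0019, "dy": 0.0016, "dz": 0.0001, "yaw": 0}, {"dx": -0.0019, "dy": 0.0016, "dz": 0.0003, "yaw": 0}, {"dx": -0.0019, "dy": 0.0016, "dz": 0.0006, "yaw": 0}, {"dx": -0.0018, "dy": 0.0016, "dz": 0.0008, "yaw": 0}, {"dx": -0.0017, "dy": 0.0015, "dz": 0.001, "yaw": 0}, {"dx": -0.0017, "dy": 0.0014, "dz": 0.0012, "yaw": 0}, {"dx": -0.0016, "dy": 0.0014, "dz": 0.0013, "yaw": 0}, {"dx": -0.0015, "dy": 0.0013, "dz": 0.0016, "yaw": 0}, {"dx": -0.0014, "dy": 0.0011, "dz": 0.0017, "yaw": 0}, {"dx": -0.0012, "dy": 0.0011, "dz": 0.0019, "yaw": 0}, {"dx": -0.0011, "dy": 0.001, "dz": 0.002, "yaw": 0}, {"dx": -0.001, "dy": 0.0008, "dz": 0.0022, "yaw": 0}]
[546.76122888  -6.64222066  68.84911625]
platform z side [nan nan nan] 1187
```

arm_command:
  deltas:
    - {"dx": -0.0002,"dy": 0.0001,"dz": -0.0027,"yaw": 0}
    - {"dx": -0.0003,"dy": 0.0003,"dz": -0.0027,"yaw": 0}
    - {"dx": -0.0006,"dy": 0.0005,"dz": -0.0026,"yaw": 0}
    - {"dx": -0.0007,"dy": 0.0006,"dz": -0.0025,"yaw": 0}
    - {"dx": -0.0009,"dy": 0.0008,"dz": -0.0024,"yaw": 0}
    - {"dx": -0.0011,"dy": 0.001,"dz": -0.0023,"yaw": 0}
    - {"dx": -0.0013,"dy": 0.001,"dz": -0.0021,"yaw": 0}
    - {"dx": -0.0014,"dy": 0.0012,"dz": -0.002,"yaw": 0}
    - {"dx": -0.0015,"dy": 0.0013,"dz": -0.0018,"yaw": 0}
    - {"dx": -0.0017,"dy": 0.0015,"dz": -0.0016,"yaw": 0}
    - {"dx": -0.0017,"dy": 0.0015,"dz": -0.0013,"yaw": 0}
    - {"dx": -0.0019,"dy": 0.0016,"dz": -0.0011,"yaw": 0}
    - {"dx": -0.0019,"dy": 0.0016,"dz": -0.0009,"yaw": 0}
    - {"dx": -0.002,"dy": 0.0017,"dz": -0.0007,"yaw": 0}
    - {"dx": -0.0021,"dy": 0.0018,"dz": -0.0004,"yaw": 0}
    - {"dx": -0.002,"dy": 0.0017,"dz": -0.0001,"yaw": 0}

```text
t: 23.75
eef_pos: [526.8, 10.3, 42.6]
tcp_rot: [3.139, -0.001, 0.863]
ft_force: [-1.8, -9.1, 5.4]
opening: 0.202
grip_force: 30.0
```

arm_command:
  deltas:
    - {"dx": -0.0019,"dy": 0.0016,"dz": 0.0001,"yaw": 0}
    - {"dx": -0.0019,"dy": 0.0016,"dz": 0.0003,"yaw": 0}
    - {"dx": -0.0019,"dy": 0.0016,"dz": 0.0006,"yaw": 0}
    - {"dx": -0.0018,"dy": 0.0016,"dz": 0.0008,"yaw": 0}
    - {"dx": -0.0017,"dy": 0.0015,"dz": 0.001,"yaw": 0}
    - {"dx": -0.0017,"dy": 0.0014,"dz": 0.0012,"yaw": 0}
    - {"dx": -0.0016,"dy": 0.0014,"dz": 0.0013,"yaw": 0}
    - {"dx": -0.0015,"dy": 0.0013,"dz": 0.0016,"yaw": 0}
    - {"dx": -0.0014,"dy": 0.0011,"dz": 0.0017,"yaw": 0}
    - {"dx": -0.0012,"dy": 0.0011,"dz": 0.0019,"yaw": 0}
    - {"dx": -0.0011,"dy": 0.001,"dz": 0.002,"yaw": 0}
    - {"dx": -0.001,"dy": 0.0008,"dz": 0.0022,"yaw": 0}

```text
t: 24.95
eef_pos: [506.8, 26.7, 56.3]
tcp_rot: [-3.141, 0.001, 0.863]
ft_force: [-3.0, -4.8, -5.5]
opening: 0.204
grip_force: 30.0
```

```bash
cat > chk.py <<'E'
from h import *
import sys
# mean of 6 frames; pot flange / neck top / platform median heights, side camera
R=[]; Wm=[]
for i in range(6):
    c=cam("side"); W=pts(c); Wm.append(W[...,2])
    if i==0: C=c; W0=W
z=np.nanmean(Wm,0); W0[...,2]=z
x,y=W0[...,0],W0[...,1]; d=np.hypot(x-610,y-118)
fl=(z>168)&(z<190)&(d>18)&(d<38); nt=(z>218)&(z<240)&(d<12)
e=(x-610)*.649+(y-118)*.76; s=(x-610)*.76-(y-118)*.649
pl=(z>80)&(z<120)&(C["color"].min(-1)>150)&(abs(e)<52)&(abs(s)<50)
for n,m in dict(flange=fl,neck=nt,plat=pl).items(): print(n,m.sum(),np.round([z[m].mean(),np.median(z[m])],2))
st=state(); print(st["t"],st["eef_pos"],st["ft_force"])
cv2.imwrite(f"pics/{sys.argv[1]}.png",cv2.resize(C["color"][150:250,230:350,::-1],(720,600),interpolation=cv2.INTER_CUBIC))
E
python3 chk.py c1; python3 arc.py 10.5 11.6 12
```

```text
flange 297 [174.19 174.13]
neck 58 [223.39 223.97]
plat 662 [106.19 106.38]
25.25 [506.70357389  26.79923112  56.43817887] [-4.60234755 -4.09705363 -2.24565233]
[{"dx": -0.0009, "dy": 0.0007, "dz": 0.0023, "yaw": 0}, {"dx": -0.0006, "dy": 0.0006, "dz": 0.0024, "yaw": 0}, {"dx": -0.0006, "dy": 0.0005, "dz": 0.0025, "yaw": 0}, {"dx": -0.0003, "dy": 0.0003, "dz": 0.0025, "yaw": 0}, {"dx": -0.0002, "dy": 0.0001, "dz": 0.0026, "yaw": 0}, {"dx": 0.0001, "dy": 0.0, "dz": 0.0025, "yaw": 0}, {"dx": 0.0002, "dy": -0.0002, "dz": 0.0026, "yaw": 0}, {"dx": 0.0003, "dy": -0.0003, "dz": 0.0025, "yaw": 0}, {"dx": 0.0006, "dy": -0.0005, "dz": 0.0025, "yaw": 0}, {"dx": 0.0007, "dy": -0.0006, "dz": 0.0023, "yaw": 0}, {"dx": 0.0009, "dy": -0.0007, "dz": 0.0023, "yaw": 0}, {"dx": 0.001, "dy": -0.0009, "dz": 0.0022, "yaw": 0}]
```

arm_command:
  deltas:
    - {"dx": -0.0009,"dy": 0.0007,"dz": 0.0023,"yaw": 0}
    - {"dx": -0.0006,"dy": 0.0006,"dz": 0.0024,"yaw": 0}
    - {"dx": -0.0006,"dy": 0.0005,"dz": 0.0025,"yaw": 0}
    - {"dx": -0.0003,"dy": 0.0003,"dz": 0.0025,"yaw": 0}
    - {"dx": -0.0002,"dy": 0.0001,"dz": 0.0026,"yaw": 0}
    - {"dx": 0.0001,"dy": 0.0,"dz": 0.0025,"yaw": 0}
    - {"dx": 0.0002,"dy": -0.0002,"dz": 0.0026,"yaw": 0}
    - {"dx": 0.0003,"dy": -0.0003,"dz": 0.0025,"yaw": 0}
    - {"dx": 0.0006,"dy": -0.0005,"dz": 0.0025,"yaw": 0}
    - {"dx": 0.0007,"dy": -0.0006,"dz": 0.0023,"yaw": 0}
    - {"dx": 0.0009,"dy": -0.0007,"dz": 0.0023,"yaw": 0}
    - {"dx": 0.001,"dy": -0.0009,"dz": 0.0022,"yaw": 0}
    - {"dx": 0,"dy": 0,"dz": 0,"yaw": 0}
    - {"dx": 0,"dy": 0,"dz": 0,"yaw": 0}

```text
t: 26.65
eef_pos: [507.0, 26.4, 85.7]
tcp_rot: [-3.139, 0.002, 0.863]
ft_force: [-8.3, 1.6, 0.8]
opening: 0.2
grip_force: 30.0
```

```bash
python3 chk.py c2; python3 arc.py 11.6 11.95 4
```

```text
flange 302 [174.85 174.9 ]
neck 59 [223.95 224.6 ]
plat 650 [108.47 108.91]
26.95 [506.97475355  26.39968177  85.74623679] [-8.12605564  0.66357356 -0.76006556]
[{"dx": 0.0011, "dy": -0.001, "dz": 0.002, "yaw": 0}, {"dx": 0.0013, "dy": -0.0011, "dz": 0.0018, "yaw": 0}, {"dx": 0.0013, "dy": -0.0011, "dz": 0.0016, "yaw": 0}, {"dx": 0.0015, "dy": -0.0013, "dz": 0.0015, "yaw": 0}]
```

arm_command:
  deltas:
    - {"dx": 0.0011,"dy": -0.001,"dz": 0.002,"yaw": 0}
    - {"dx": 0.0013,"dy": -0.0011,"dz": 0.0018,"yaw": 0}
    - {"dx": 0,"dy": 0,"dz": 0,"yaw": 0}
    - {"dx": 0,"dy": 0,"dz": 0,"yaw": 0}
    - {"dx": 0,"dy": 0,"dz": 0,"yaw": 0}

```text
t: 27.45
eef_pos: [509.2, 24.4, 89.6]
tcp_rot: [-3.139, 0.002, 0.863]
ft_force: [-10.7, 1.7, 2.7]
opening: 0.202
grip_force: 30.0
```

arm_command:
  deltas:
    - {"dx": 0,"dy": 0,"dz": 0,"yaw": 0}
    - {"dx": 0,"dy": 0,"dz": 0,"yaw": 0}
    - {"dx": 0,"dy": 0,"dz": 0,"yaw": 0}
    - {"dx": 0,"dy": 0,"dz": 0,"yaw": 0}
    - {"dx": 0,"dy": 0,"dz": 0,"yaw": 0}
    - {"dx": 0,"dy": 0,"dz": 0,"yaw": 0}
    - {"dx": 0,"dy": 0,"dz": 0.01,"yaw": 0}
    - {"dx": 0,"dy": 0,"dz": 0.015,"yaw": 0}
    - {"dx": 0,"dy": 0,"dz": 0.02,"yaw": 0}
    - {"dx": 0,"dy": 0,"dz": 0.02,"yaw": 0}
    - {"dx": 0,"dy": 0,"dz": 0.02,"yaw": 0}
    - {"dx": 0,"dy": 0,"dz": 0,"yaw": 0}
    - {"dx": 0,"dy": 0,"dz": 0,"yaw": 0}
  gripper: 0.06

```text
t: 28.75
eef_pos: [510.5, 24.1, 175.3]
tcp_rot: [3.141, -0.001, 0.863]
ft_force: [-0.4, 0.1, -0.5]
opening: 0.631
grip_force: 0.0
```

```bash
python3 chk.py c3
```

```text
flange 300 [175.22 175.34]
neck 59 [224.41 225.1 ]
plat 673 [108.59 109.17]
29.05 [510.37906388  24.12494955 174.33937295] [-0.90343968  0.99069261  0.34934483]
```

View pics/c3.png

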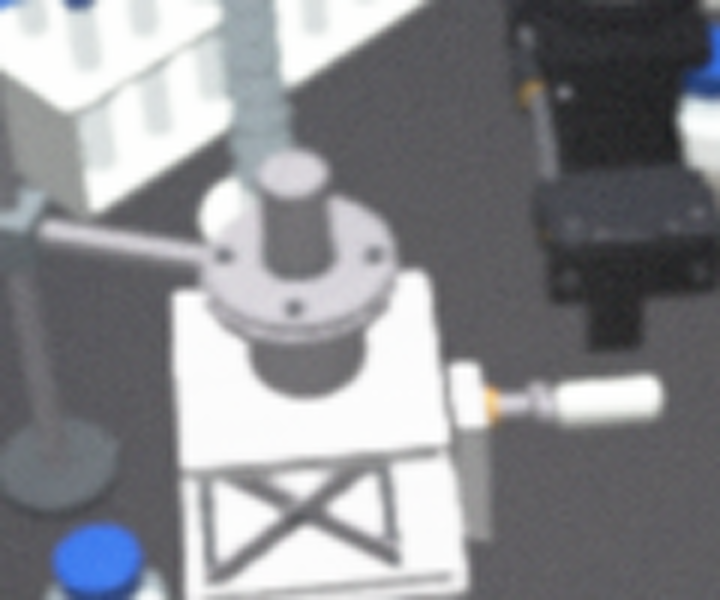

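The final view shows the pot upright in the ring with its underside on the platform, at (305,370). The flange has risen about 1.1 mm, within the 3 mm limit, and the crank is released. I'm handing the job in.

```bash
python3 -c "
from cell import job_done; print(job_done())"
```

```text
the job is handed in; nothing more can be done
None
```

The job is handed in: the pot hangs upright in the ring with the jack platform touching its underside, the flange about 1 mm off the ring by camera, and pot and crank both released; the hand-in returned no verdict.

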